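# Pin a tilt sensor into the sprung test cradle

### The arm

A 7-joint arm with a two-finger parallel gripper is mounted at the origin on the work surface. World frame = base frame: x ahead of the robot, y to its left, z up, the work surface at z = 0. Lengths are in m, angles in rad, forces in N, time in s.
With the tool pointing down it reaches from about 0.425 to 0.875 m from the base axis. Payload 4.7 kg.
Tool frame: the origin (TCP) lies on the front face of the gripper's body, between the roots of the fingers; the fingertips stand 70 mm ahead of it and the grasp point (between the pads) lies grip_point_offset ahead of it (grip_point_offset is the distance from the TCP to the grasp point, in m); z points along the fingers, y is the line along which they close (so a half turn about z gives the same grasp; the last joint's range is limited). The gripper opens to 87 mm and grips with 3 to 60 N. Pads are 19 mm wide; open, the fingers measure 117 mm over their backs; the gripper's body (75 mm by 190 mm) begins 51 mm behind the grasp point.
Start: joints at [1.357, 0.321, -0.07, 1.45, 0.023, 1.371, -0.057], TCP at [0.147, -0.633, 0.292] pointing down, gripper open.
Joint ranges: [-2.86, 2.86], [-0.3, 2.09], [-1.38, 1.24], [0.06, 2.45], [-1.56, 4.7], [0.09, 2.05], [-2.69, 2.69]. Speed limits (rad/s): [2.57, 2.57, 3.14, 3.14, 3.14, 3.14, 3.14].

### API

Orientations are given as a unit quaternion [x, y, z, w].
In Python, from cell import get_state, snapshot, get_calibration, close_job, grip_point_offset gives the robot as it stands.
- The arm moves only by the tool apply_moves, never from a script. Its arguments are lists of equal length, an entry for each row: "hand": the finger opening in m, from 0 to 0.087; "xyz": the shift along the tool's x, y, z in m, a list of three; "rotation": the turn, a rotation vector about the tool's x, y, z in rad, a list of three. A call has exactly 10 rows; each row shifts and turns the commanded pose from where the row before left it, along the tool's axes as they then stand; what a row does not reach is not made up. A row lasts 1/8 s, in which the tool goes at most 62.5 mm and 10.7 degrees, less where a joint would pass 70% of its speed; a pose out of reach is approached as far as the arm can. A call with a gripper value outside its range is refused whole. The fingers move at their own pace and stop on an object; "force" is the grip in N (left out, the last holds). Time passes only in rows, so rows that do not move let the fingers close, or fill a call up. It gives the time, the measured TCP pose, the force, the opening and the grip force at its end, in the units of the state.
- get_state(): the state, without advancing time (a new reading comes with each control period).
- snapshot(name): name is "scene" or "side" or "wrist"; returns the picture (480x640x3 uint8, red, green, blue); there is no depth.
- get_calibration(name): a dict with "intrinsics" (3x3 intrinsics, pixels), "R" (3x3) and "t" (3): a world point X has camera coordinates R X + t. Camera axes: x right, y down, z forward; pixel columns grow to the right and rows downward; lengths in m; the calibration is good to about 2 mm. A picture is of the moment at which its call begins: read the wrist's pose just before it. get_calibration takes no time and is no camera call; for the wrist camera it gives the pose at the moment of the call.
- close_job(): hands the job in; it is judged then, once.
The state is a dict: "time": time; "joints": joint angles; "joint_velocities": joint speeds; "tau": joint torques, N m; "position": TCP position; "eef_rot": TCP orientation; "contact_force": force on the tool from outside, world axes, zero at the start; "moment": the same for the moment, N m; "finger_gap": opening from 0.0 (shut) to 1.0 (fully open); "grasp_force": force on a finger pad.
Only numpy, scipy, OpenCV 4.12 (cv2) and the standard library are available. Lean on these libraries where they do the work, as an engineer would, in place of code of your own. Each camera call takes 0.05 s, during which the arm holds its last target. There are 200 camera calls.

### The job

Take the long pivot pin from the orange tray and thread it down through all three lugs of the test cradle, upper, middle and lower, until its collar sits flat on the upper lug; then let go of it. The lugs have drifted sideways out of line, so feel for each hole in turn and bring them into line with the pin, but never force it: pressing hard on the cradle ruins the sensor. Leave the short pin and the other things where they are.

Things in the scene. Friction and masses are not known exactly. Their poses are not given: they have to be found in the camera images.
- long_pin_head (a point): Long steel pivot pin, loose, upright in a well of the orange tray: shank 10 mm diameter, 85 mm long, last 6 mm tapering to a 7 mm flat tip; above it a collar 26 mm diameter, 5 mm thick; on top a round head 20 mm diameter, 50 mm tall, to hold it by. 140 mm overall, 0.12 to 0.19 kg. This point: middle of the head, 30 mm above the collar's underside, 115 mm above the tip; z from tip to head.
- long_pin_tip (a point): Centre of the long pin's flat tip, the lowest point of its axis.
- long_pin: The long pin as a whole; its origin is the centre of its tip. Its head stands 40 mm higher than the short pin's.
- short_pin_head (a point): Short pin (not wanted), loose, standing in the other well of the tray 90 mm away: like the long pin, but its shank is only 45 mm long (100 mm overall). This point is the middle of its 50 mm head.
- tray: Orange plastic sensor tray insert, fixed: a block 70 (x) by 150 (y) by 35 (z) mm with two round wells 11 mm wide and 25 mm deep at y = -45 and +45 mm, one pin in each. Origin at the centre of its underside.
- cradle: Sprung test cradle: fixed foot 130 by 120 mm, 12 mm thick; an aluminium upright (94 mm wide, top 124 mm above the table, 50 to 62 mm from the hole line on the -x side) carries three level lugs one above another, each 8 mm thick, 40 (x) by 60 (y) mm, with a round hole 12 mm across at its middle. Origin on the table under the hole line; y is the way the lugs slide.
- eye_line (a point): Upper lug: where its hole's mouth would be, in its top face (120 mm above the table), if the lug stood centred. Axes as the cradle's, z up. In truth each lug is off centre along y, either way, by up to 9 mm, each by its own unknown amount; along x the holes are true. With the pin fully home its collar rests on this lug and its tip is 85 mm below this point.
- eye_mid (a point): Middle lug (grey, on the tilt sensor's zinc housing): its nominal hole mouth, 35 mm below the upper one. Each lug sits on a cross slide: about 1.5 N moves it along y (13 mm each way from centre) and it stays where left, so a pin that is through one lug can carry it sideways while the next hole is sought.
- eye_low (a point): Lower lug: its nominal hole mouth, 70 mm below the upper one; below the lug 30 mm are free above the foot.
- bed (a joint): How far the upright with all three lugs has sunk on its spring (m): 0 at rest, starts to sink at about 2 N, 1 mm for each further 1.5 N, stop at 12 mm. A pin that presses on the cradle with more than 25 N damages the sensor.
- disc_center (a point): White ceramic disc, 44 mm diameter, 8 mm thick, lying loose on the table; a bystander. The point is its centre.
- housing: Loose open-topped zinc housing, 50 by 50 by 30 mm, a bystander. Origin at the centre of its underside.
- sensor: Loose finished tilt sensor, grey box 50 by 36 by 22 mm, a bystander. Origin at the centre of its underside.
- weight: Loose brass cylinder 40 mm diameter, 45 mm tall, a bystander. Origin at the centre of its underside.

How it is judged:
By the outcome, as a careful person would: the job done as asked, in the order asked, and still so for the second after the job is handed in, with the robot touching nothing.
It also fails if it takes over 58 s, if anything falls off the work surface, if the arm or the gripper's body presses on something with over 40 N, if the wrist force passes 120 N, or if a joint passes its speed limit or range.

## Working session

There is one attempt and no reset: what is moved stays moved. The work goes in short steps, Python scripts to look and compute and a tool call to move; the robot and the scene stay as the last step left them, time stands still between calls to the robot, and variables do not carry over. Pictures are saved under pics/ and viewed, at most 10 in all, crops included, and the job is handed in when it is done.

Besides the shell and the picture viewer there is one more tool, called as name(argument=value, ...) on one line, values as JSON. apply_moves: Moves the arm, as the interface text tells. Its arguments: {"type":"object","properties":{"hand":{"type":"array","items":{"type":"number"}},"xyz":{"type":"array","items":{"type":"array","items":{"type":"number"}}},"rotation":{"type":"array","items":{"type":"array","items":{"type":"number"}}},"force":{"type":"number"}},"required":["hand","xyz","rotation"]}

```bash
mkdir -p pics; ls
python3 - <<'E'
from cell import *
import cv2
s=get_state();print(s, grip_point_offset)
for n in ("scene","side"):
    im=snapshot(n);cv2.imwrite(f"pics/{n}0.png",im[:,:,::-1]);c=get_calibration(n);print(n,c)
E
```

```text
pics
{'time': 0.0, 'joints': array([ 1.35711059,  0.32180863, -0.07008363,  1.45169665,  0.02259481,
        1.37080635, -0.05691413]), 'joint_velocities': array([ 2.47512602e-04,  1.50227807e-03,  9.65268425e-05,  2.39450796e-04,
        2.25093722e-03,  2.74394031e-04, -1.74515822e-05]), 'tau': array([-1.03462600e-03, -4.91289318e+01, -4.04264303e-01, -3.12529850e+01,
       -6.37701130e-02,  4.36935062e-02,  1.88181325e-04]), 'position': array([ 0.14664403, -0.63279689,  0.29115985]), 'eef_rot': array([ 9.93519908e-01,  1.13654121e-01, -1.57187193e-04, -9.53150673e-04]), 'contact_force': array([-0.41442755, -0.80666192,  0.69454288]), 'moment': array([-0.0031435 ,  0.01337664, -0.05194543]), 'grasp_force': 0.0, 'finger_gap': 0.9986872983333026} 0.051
scene {'intrinsics': array([[554.68807387,   0.        , 334.08227071],
       [  0.        , 554.68807387, 237.71052156],
       [  0.        ,   0.        ,   1.        ]]), 'R': array([[-0.56262747,  0.82671013,  0.00082881],
       [ 0.66226145,  0.45130958, -0.59810487],
       [-0.49483341, -0.33596134, -0.80141742]]), 't': array([ 0.34746016, -0.31398373,  1.48519446])}
side {'intrinsics': array([[581.54896433,   0.        , 312.36936306],
       [  0.        , 581.54896433, 247.41223151],
       [  0.        ,   0.        ,   1.        ]]), 'R': array([[-0.98253382, -0.18602557,  0.00466598],
       [-0.12769981,  0.65581134, -0.74404586],
       [ 0.13535155, -0.73164607, -0.66811226]]), 't': array([0.53707049, 0.16944347, 1.10753194])}
```

View pics/scene0.png

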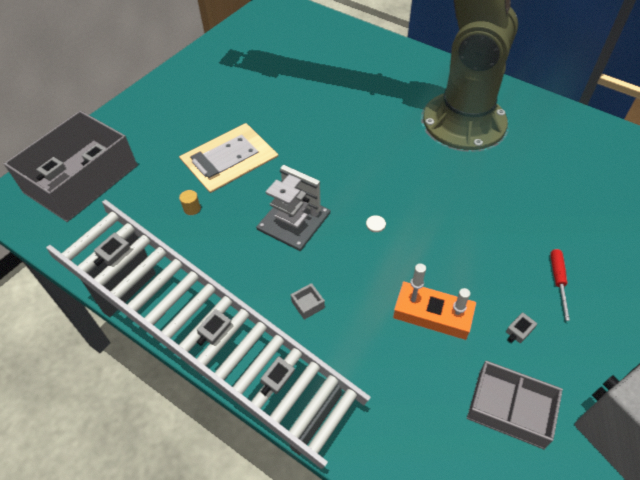

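View pics/side0.png

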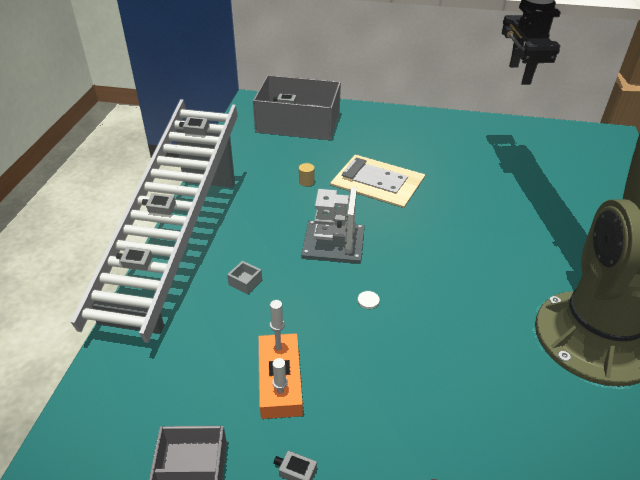

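The scene view shows the long pin's head at (419,275), the short pin's at (463,300), and the cradle's upper hole near (285,189). In the side view these are at (276,313), (279,372) and (326,198). Next step: enlarge and triangulate.

```bash
cat > h.py <<'E'
import numpy as np, cv2
from cell import *
from scipy.spatial.transform import Rotation as Rn
def tri(obs):
    "obs: list of (cal,(u,v)) -> point, residual"
    A=[];b=[]
    for c,(u,v) in obs:
        d=c["R"].T@np.linalg.inv(c["intrinsics"])@[u,v,1];d/=np.linalg.norm(d);o=-c["R"].T@c["t"]
        P=np.eye(3)-np.outer(d,d);A.append(P);b.append(P@o)
    A=np.vstack(A);b=np.hstack(b);x=np.linalg.lstsq(A,b,rcond=None)[0];return x,np.linalg.norm(A@x-b)
def plane(c,uv,z):
    d=c["R"].T@np.linalg.inv(c["intrinsics"])@[*uv,1];o=-c["R"].T@c["t"];return o+d*(z-o[2])/d[2]
def proj(c,X):
    p=c["intrinsics"]@(c["R"]@X+c["t"]);return p[:2]/p[2]
E
python3 - <<'E'
from h import *
a=cv2.imread("pics/scene0.png");b=cv2.imread("pics/side0.png")
cs,cd=get_calibration("scene"),get_calibration("side")
print("long",tri([(cs,(419.5,275)),(cd,(276.5,313))]),"short",tri([(cs,(463.5,299)),(cd,(279.5,372))]))
print("hole",plane(cs,(284.5,189.5),.12),plane(cd,(326,198),.12))
for n,im,c in(("s",a,cs),("d",b,cd)):
    hsv=cv2.cvtColor(im,cv2.COLOR_BGR2HSV);m=cv2.inRange(hsv,(5,180,120),(20,255,255))
    k=max(cv2.findContours(m,0,2)[0],key=cv2.contourArea);M=cv2.moments(k)
    print(n,cv2.boundingRect(k))
    ys=m
def crop(im,x,y,w=75,h=56): return cv2.resize(im[y:y+h,x:x+w],(400,300),interpolation=cv2.INTER_CUBIC)
cv2.imwrite("pics/m1.png",np.vstack([np.hstack([crop(a,255,165,100,75),crop(b,295,185,100,75)]),np.hstack([crop(a,390,260,100,75),crop(b,230,290,168,126)])]))
E
```

```text
long (array([0.57799848, 0.16667133, 0.12561856]), np.float64(0.0017634648288302778)) short (array([0.55343747, 0.25430615, 0.08567093]), np.float64(0.0011159926966480495))
hole [ 0.54737523 -0.17515381  0.12      ] [ 0.55085055 -0.17424627  0.12      ]
s (395, 284, 80, 54)
d (260, 404, 42, 14)
```

View pics/m1.png

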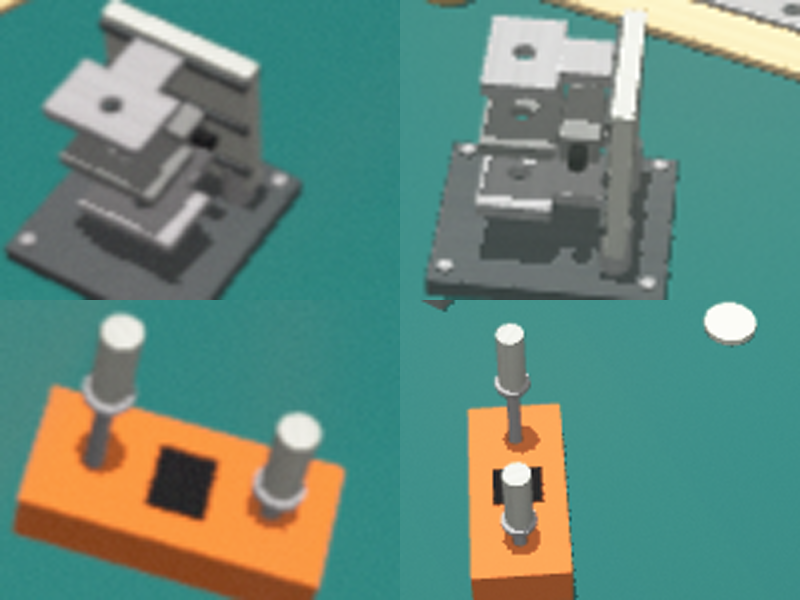

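The crops give the hole centres at 4x. Upper hole is at side (326,198), middle at about (325,212), lower at about (324,228), and the foot bolts are at the corners. Next I need the cradle's yaw and origin from the bolts, then the pin from each view.

Run:
```python
from h import *
cs,cd=get_calibration("scene"),get_calibration("side")
f=lambda o,p,x0=0:(o[0]+(p[0]-x0)/4,o[1]+p[1]/4)
B=[plane(cd,f((295,185),p,400),.013) for p in((468,149),(660,165),(445,265),(648,282))]
for p in B: print(p.round(4))
print("centre",np.mean(B,0), "x dirs",[np.degrees(np.arctan2(*(B[i]-B[j])[[1,0]])) for i,j in((0,1),(2,3))],"y dirs",[np.degrees(np.arctan2(*(B[i]-B[j])[[1,0]])) for i,j in((2,0),(3,1))])
print("scene bolts",[plane(cs,f((255,165),p),.013).round(4) for p in((28,239),(280,180))])
for z,p in((.12,(524,52)),(.085,(521,107)),(.05,(518,172))): print("side hole",z,plane(cd,f((295,185),p,400),z).round(4))
print("scene hole",plane(cs,f((255,165),(111,105)),.12).round(4))
# pin tops and collars and shank feet
print("longtop s",plane(cs,f((390,260),(123,332-300)),.15).round(4),"d",plane(cd,(230+(509-400)*.42,290+(334-300)*.42),.15).round(4))
print("longfoot s",plane(cs,f((390,260),(95,463-300)),.035).round(4),"d",plane(cd,(230+(515-400)*.42,290+(440-300)*.42),.035).round(4))
s=get_state();print(Rn.from_quat(s["eef_rot"]).as_matrix().round(3))
w=get_calibration("wrist");Rt=Rn.from_quat(s["eef_rot"]).as_matrix()
print("cam in tool",Rt.T@(-w["R"].T@w["t"]-s["position"]),(w["R"]@Rt).round(3))
```

```text
[ 0.5887 -0.2172  0.013 ]
[ 0.4784 -0.2241  0.013 ]
[ 0.5825 -0.1175  0.013 ]
[ 0.4724 -0.125   0.013 ]
centre [ 0.53049091 -0.17097352  0.013     ] x dirs [np.float64(3.5756060866392527), np.float64(3.924202569788263)] y dirs [np.float64(93.56627212341488), np.float64(93.50152899917151)]
scene bolts [array([ 0.5892, -0.2167,  0.013 ]), array([ 0.4733, -0.1236,  0.013 ])]
side hole 0.12 [ 0.5509 -0.1742  0.12  ]
side hole 0.085 [ 0.5513 -0.1716  0.085 ]
side hole 0.05 [ 0.5501 -0.1589  0.05  ]
scene hole [ 0.5534 -0.1752  0.12  ]
longtop s [0.5798 0.1673 0.15  ] d [0.5772 0.1678 0.15  ]
longfoot s [0.5816 0.1688 0.035 ] d [0.5766 0.1696 0.035 ]
[[ 0.974  0.226 -0.   ]
 [ 0.226 -0.974  0.002]
 [-0.    -0.002 -1.   ]]
cam in tool [ 0.0682425   0.00087497 -0.09175907] [[-0.001  1.     0.   ]
 [-0.968 -0.001 -0.251]
 [-0.251 -0.001  0.968]]
```

apply_moves(hand=[0.07, 0.07, 0.07, 0.07, 0.07, 0.07, 0.07, 0.07, 0.07, 0.07], xyz=[[0, 0, 0], [0.0267, -0.0429, 0], [0.0267, -0.0429, 0], [0.0267, -0.0429, 0], [0.0267, -0.0429, 0], [0.0267, -0.0429, 0], [0.0267, -0.0429, 0], [0.0267, -0.0429, 0], [0.0267, -0.0429, 0], [0.0267, -0.0429, 0]], rotation=[[0, 0, 0.166], [0, 0, 0], [0, 0, 0], [0, 0, 0], [0, 0, 0], [0, 0, 0], [0, 0, 0], [0, 0, 0], [0, 0, 0], [0, 0, 0]], force=50)

```text
time: 1.35
position: [0.3631, -0.2314, 0.292]
eef_rot: [1.0, 0.031, -0.0, 0.0]
contact_force: [-0.2, -0.2, -0.6]
finger_gap: 0.799
grasp_force: 0.0
```

apply_moves(hand=[0.07, 0.07, 0.07, 0.07, 0.07, 0.07, 0.07, 0.07, 0.07, 0.07], xyz=[[0.0267, -0.0429, 0], [0.0267, -0.0429, 0], [0.0267, -0.0429, 0], [0.0267, -0.0429, 0], [0.0267, -0.0429, 0], [0.0267, -0.0429, 0], [0.0267, -0.0429, 0], [0.0267, -0.0429, 0], [0.0267, -0.0429, 0], [0, 0, 0]], rotation=[[0, 0, 0], [0, 0, 0], [0, 0, 0], [0, 0, 0], [0, 0, 0], [0, 0, 0], [0, 0, 0], [0, 0, 0], [0, 0, 0], [0, 0, 0]])

```text
time: 2.6
position: [0.5783, 0.172, 0.2911]
eef_rot: [0.999, 0.034, -0.001, -0.002]
contact_force: [-0.1, -0.2, 0.8]
finger_gap: 0.805
grasp_force: 0.0
```

Run:
```python
from h import *
s=get_state();w=get_calibration("wrist");im=snapshot("wrist");cv2.imwrite("pics/w1.png",im[:,:,::-1])
Rt=Rn.from_quat(s["eef_rot"]).as_matrix();print(s["position"],Rt.round(3),s["time"])
print("expect head",proj(w,np.array([.5785,.168,.15])),"under tcp",proj(w,np.array([*s["position"][:2],.15])))
```

```text
[0.57832895 0.17203547 0.29106897] [[ 0.998  0.069 -0.003]
 [ 0.069 -0.998  0.004]
 [-0.002 -0.004 -1.   ]] 2.6
expect head [324.56057893 248.99510984] under tcp [318.71532488 248.84529307]
```

View pics/w1.png

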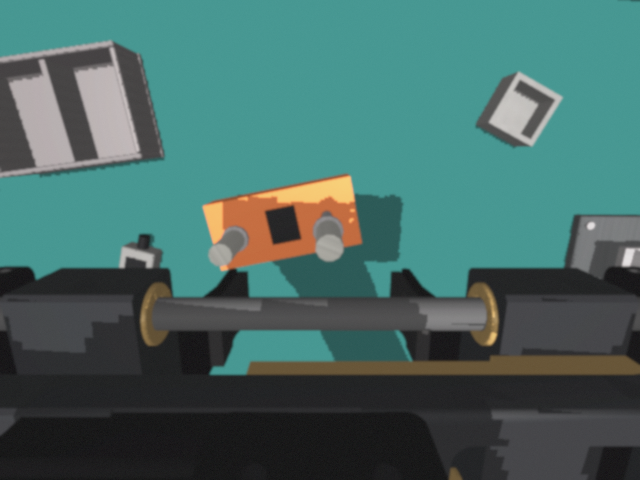

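The wrist view shows the long pin's head top at (329,249) and the short pin at (222,253). The head is about 6 mm from the TCP along tool y, and x is right.

apply_moves(hand=[0.07, 0.07, 0.07, 0.07, 0.07, 0.018, 0.018, 0.018, 0.018, 0.018], xyz=[[0, 0.006, 0], [0, 0, 0.035], [0, 0, 0.035], [0, 0, 0.03], [0, 0, 0.015], [0, 0, 0], [0, 0, 0], [0, 0, 0], [0, 0, 0], [0, 0, 0]], rotation=[[0, 0, 0], [0, 0, 0], [0, 0, 0], [0, 0, 0], [0, 0, 0], [0, 0, 0], [0, 0, 0], [0, 0, 0], [0, 0, 0], [0, 0, 0]], force=50)

```text
time: 3.9
position: [0.5793, 0.1613, 0.1775]
eef_rot: [1.0, 0.031, 0.0, 0.0]
contact_force: [-0.4, 0.4, 0.4]
finger_gap: 0.32
grasp_force: 0.0
```

Run:
```python
from h import *
s=get_state();print(s["position"],s["eef_rot"],s["contact_force"],s["finger_gap"]*.087,s["grasp_force"],s["moment"])
```

```text
[0.57925937 0.16130513 0.17754764] [9.99520756e-01 3.09547482e-02 2.46417399e-04 1.64928665e-05] [-0.40326281  0.4229215   0.38614698] 0.02782914891445295 0.0007579805242130533 [ 0.04746102 -0.00281738  0.0290165 ]
```

apply_moves(hand=[0.034, 0.034, 0.034, 0.015, 0.015, 0.015, 0.015, 0.015, 0.015, 0.015], xyz=[[0, -0.002, 0.0015], [0, -0.002, 0], [0, 0, 0], [0, 0, 0], [0, 0, 0], [0, 0, 0], [0, 0, 0], [0, 0, 0], [0, 0, 0], [0, 0, 0]], rotation=[[0, 0, 0], [0, 0, 0], [0, 0, 0], [0, 0, 0], [0, 0, 0], [0, 0, 0], [0, 0, 0], [0, 0, 0], [0, 0, 0], [0, 0, 0]], force=50)

```text
time: 5.15
position: [0.5789, 0.1652, 0.1757]
eef_rot: [1.0, 0.031, 0.0, 0.0]
contact_force: [-0.5, 0.2, -0.5]
finger_gap: 0.218
grasp_force: 50.0
```

Run:
```python
from h import *
s=get_state();print(s["position"],s["eef_rot"],s["contact_force"],s["finger_gap"]*.087,s["grasp_force"],s["moment"])
```

```text
[0.57888995 0.16517257 0.17572281] [9.99523211e-01 3.08763606e-02 9.82910548e-06 3.26881515e-05] [-0.49490826  0.19003313 -0.49704401] 0.018989867010097743 49.990403316915035 [ 0.06523264 -0.00854225 -0.00889224]
```

apply_moves(hand=[0.015, 0.015, 0.015, 0.015, 0.015, 0.015, 0.015, 0.015, 0.015, 0.015], xyz=[[0, 0, -0.01], [0, 0, -0.03], [0, 0, -0.04], [0, 0, -0.04], [0, 0, -0.02], [-0.006, 0.042, 0], [-0.006, 0.042, 0], [-0.006, 0.042, 0], [-0.006, 0.042, 0], [-0.006, 0.042, 0]], rotation=[[0, 0, 0], [0, 0, 0], [0, 0, 0], [0, 0, 0], [0, 0, 0], [0, 0, 0], [0, 0, 0], [0, 0, 0], [0, 0, 0], [0, 0, 0]])

```text
time: 6.4
position: [0.5612, -0.0478, 0.3151]
eef_rot: [1.0, 0.031, -0.001, 0.0]
contact_force: [0.0, 0.1, -0.5]
finger_gap: 0.216
grasp_force: 50.0
```

apply_moves(hand=[0.015, 0.015, 0.015, 0.015, 0.015, 0.015, 0.015, 0.015, 0.015, 0.015], xyz=[[-0.006, 0.042, 0], [-0.006, 0.042, 0], [-0.006, 0.042, 0.005], [0, 0, 0.005], [0, 0, 0], [0, 0, 0], [0, 0, 0], [0, 0, 0], [0, 0, 0], [0, 0, 0]], rotation=[[0, 0, 0], [0, 0, 0], [0, 0, 0], [0, 0, 0], [0, 0, 0], [0, 0, 0], [0, 0, 0], [0, 0, 0], [0, 0, 0], [0, 0, 0]])

```text
time: 7.65
position: [0.5517, -0.1731, 0.3058]
eef_rot: [1.0, 0.031, -0.0, 0.0]
contact_force: [0.1, 0.8, -1.1]
finger_gap: 0.218
grasp_force: 50.0
```

Run:
```python
from h import *
s=get_state();Rt=Rn.from_quat(s["eef_rot"]).as_matrix();print(s["position"],s["contact_force"],s["finger_gap"]*.087,s["grasp_force"],s["moment"],s["time"])
tip=s["position"]+Rt@[0,0,.1657];print("tip",tip)
a=snapshot("scene")[:,:,::-1];b=snapshot("side")[:,:,::-1];w=snapshot("wrist")[:,:,::-1]
for n,im in(("scene",a),("side",b)): print(n,proj(get_calibration(n),tip),proj(get_calibration(n),np.array([.552,-.1747,.12])));cv2.imwrite(f"pics/{n}1.png",im)
cv2.imwrite("pics/w2.png",w)
def crop(im,x,y,w=80,h=60): return cv2.resize(im[y:y+h,x:x+w],(400,300),interpolation=cv2.INTER_CUBIC)
cv2.imwrite("pics/m2.png",np.vstack([np.hstack([crop(a,255,145),crop(b,295,160)]),np.hstack([cv2.resize(w,(400,300)),crop(b,295,185,100,75)])]))
```

```text
[ 0.55172895 -0.17310377  0.30576627] [ 0.07783671  0.82726742 -1.1473586 ] 0.018949183041685774 49.990647258237004 [ 0.0058128   0.01761292 -0.06401374] 7.65
tip [ 0.55172464 -0.17312809  0.14006627]
scene [283.32821564 184.78171519] [283.34533226 190.94293666]
side [325.69250908 190.57947892] [325.50048535 197.80948094]
```

View pics/m2.png

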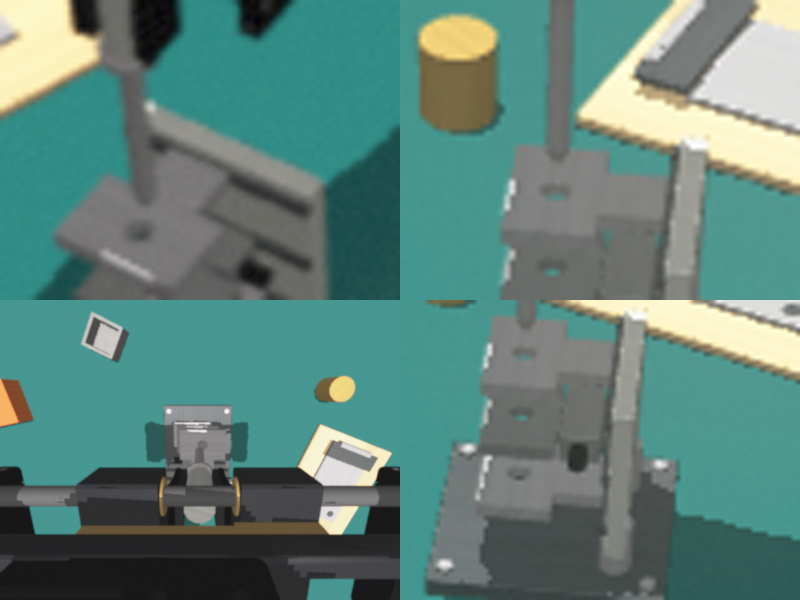

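The tip is at scene (283.8,185.4) and side (326.6,191.4). The upper hole is at (282.8,191.4) and (326,198). In the side view the middle hole is at (325.5,213) and the lower at (324.5,228.5). I'll remove the camera bias using the tip.

Run:
```python
from h import *
cs,cd=get_calibration("scene"),get_calibration("side")
print(plane(cs,(282.3,191),.12),plane(cd,(325.1,197.4),.12),tri([(cs,(282.3,191)),(cd,(325.1,197.4))]))
print(plane(cd,(324.6,212.3),.085),plane(cd,(323.6,228),.05))
```

```text
[ 0.55337455 -0.1764309   0.12      ] [ 0.5530751  -0.17595017  0.12      ] (array([ 0.55314352, -0.17662985,  0.11955733]), np.float64(9.678489430003533e-05))
[ 0.55235221 -0.16941259  0.085     ] [ 0.55201115 -0.1585363   0.05      ]
```

apply_moves(hand=[0.015, 0.015, 0.015, 0.015, 0.015, 0.015, 0.015, 0.015, 0.015, 0.015], xyz=[[0.001, 0.003, 0], [0, 0, 0.008], [0, 0, 0.008], [0, 0, 0.002], [0, 0, 0.002], [0, 0, 0.002], [0, 0, 0.002], [0, 0, 0.002], [0, 0, 0], [0, 0, 0]], rotation=[[0, 0, 0], [0, 0, 0], [0, 0, 0], [0, 0, 0], [0, 0, 0], [0, 0, 0], [0, 0, 0], [0, 0, 0], [0, 0, 0], [0, 0, 0]])

```text
time: 9.05
position: [0.5529, -0.1761, 0.2798]
eef_rot: [1.0, 0.031, -0.0, 0.0]
contact_force: [1.1, 0.1, -1.0]
finger_gap: 0.221
grasp_force: 50.0
```

```bash
cat > st.py <<'E'
from h import *
s=get_state();Rt=Rn.from_quat(s["eef_rot"]).as_matrix()
print("tip",(s["position"]+Rt@[0,0,.1657]).round(4),"F",s["contact_force"].round(2),"M",s["moment"].round(3),"z",Rt[:,2].round(4),"t",s["time"])
E
python3 st.py
```

```text
tip [ 0.5529 -0.1761  0.1141] F [ 1.08  0.1  -0.97] M [-0.08   0.078 -0.   ] z [ 0.e+00 -2.e-04 -1.e+00] t 9.05
```

It is in the upper hole (tip 6 mm below the mouth, no upward force). Going on down to just above the middle lug.

apply_moves(hand=[0.015, 0.015, 0.015, 0.015, 0.015, 0.015, 0.015, 0.015, 0.015, 0.015], xyz=[[0.0005, 0, 0.003], [0, 0, 0.003], [0, 0, 0.003], [0, 0, 0.003], [0, 0, 0.003], [0, 0, 0.003], [0, 0, 0.003], [0, 0, 0.002], [0, 0, 0], [0, 0, 0]], rotation=[[0, 0, 0], [0, 0, 0], [0, 0, 0], [0, 0, 0], [0, 0, 0], [0, 0, 0], [0, 0, 0], [0, 0, 0], [0, 0, 0], [0, 0, 0]])

```text
time: 10.3
position: [0.5533, -0.1762, 0.2566]
eef_rot: [1.0, 0.031, -0.0, 0.0]
contact_force: [0.5, -1.8, -2.3]
finger_gap: 0.218
grasp_force: 50.0
```

```bash
python3 st.py;python3 - <<'E'
from h import *
b=snapshot("side")[:,:,::-1];a=snapshot("scene")[:,:,::-1]
def crop(im,x,y,w=80,h=60): return cv2.resize(im[y:y+h,x:x+w],(400,300),interpolation=cv2.INTER_CUBIC)
cv2.imwrite("pics/m3.png",np.hstack([crop(a,255,160),crop(b,295,185)]))
E
```

```text
tip [ 0.5532 -0.1762  0.0909] F [ 0.46 -1.82 -2.3 ] M [-0.361  0.052  0.003] z [-3.e-04 -1.e-04 -1.e+00] t 10.3
```

View pics/m3.png

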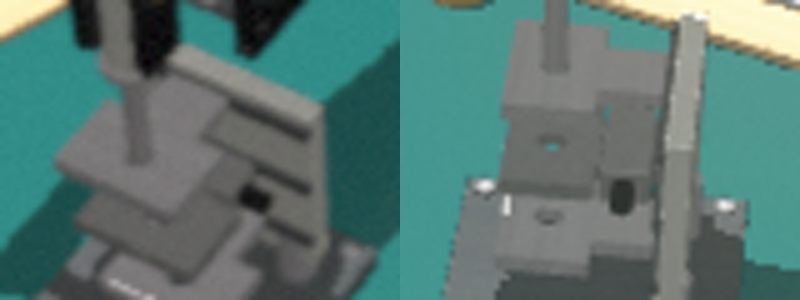

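The pin is through the upper lug. The middle hole shows at side (325.4,213.6), about 6 mm towards +y. I'll carry the upper lug over there and probe down.

apply_moves(hand=[0.015, 0.015, 0.015, 0.015, 0.015, 0.015, 0.015, 0.015, 0.015, 0.015], xyz=[[0, -0.002, 0], [0, -0.002, 0], [0, -0.002, 0], [0, 0, 0], [0, 0, 0.0025], [0, 0, 0.0025], [0, 0, 0.0025], [0, 0, 0.0025], [0, 0, 0], [0, 0, 0]], rotation=[[0, 0, 0], [0, 0, 0], [0, 0, 0], [0, 0, 0], [0, 0, 0], [0, 0, 0], [0, 0, 0], [0, 0, 0], [0, 0, 0], [0, 0, 0]])

```text
time: 11.65
position: [0.5531, -0.1698, 0.2467]
eef_rot: [1.0, 0.031, 0.0, -0.0]
contact_force: [0.7, 0.4, -0.8]
finger_gap: 0.216
grasp_force: 50.0
```

```bash
python3 st.py
```

```text
tip [ 0.5532 -0.1698  0.081 ] F [ 0.66  0.38 -0.79] M [ 0.053 -0.     0.012] z [ 1.e-04  2.e-04 -1.e+00] t 11.65
```

No upward force with the tip 4 mm below the middle mouth, so it is in. Down to just above the lower lug.

apply_moves(hand=[0.015, 0.015, 0.015, 0.015, 0.015, 0.015, 0.015, 0.015, 0.015, 0.015], xyz=[[0.0005, 0, 0.0025], [0, 0, 0.0025], [0, 0, 0.003], [0, 0, 0.003], [0, 0, 0.003], [0, 0, 0.003], [0, 0, 0.003], [0, 0, 0.003], [0, 0, 0.002], [0, 0, 0]], rotation=[[0, 0, 0], [0, 0, 0], [0, 0, 0], [0, 0, 0], [0, 0, 0], [0, 0, 0], [0, 0, 0], [0, 0, 0], [0, 0, 0], [0, 0, 0]])

```text
time: 12.9
position: [0.5535, -0.1699, 0.2215]
eef_rot: [1.0, 0.031, -0.0, -0.0]
contact_force: [0.1, -0.0, -2.2]
finger_gap: 0.214
grasp_force: 50.0
```

```bash
python3 st.py;python3 - <<'E'
from h import *
b=snapshot("side")[:,:,::-1];a=snapshot("scene")[:,:,::-1]
def crop(im,x,y,w=80,h=60): return cv2.resize(im[y:y+h,x:x+w],(400,300),interpolation=cv2.INTER_CUBIC)
cv2.imwrite("pics/m4.png",np.hstack([crop(a,255,160),crop(b,295,185)]))
E
```

```text
tip [ 0.5534 -0.1699  0.0558] F [ 0.09 -0.01 -2.19] M [0.025 0.161 0.016] z [-2.e-04  1.e-04 -1.e+00] t 12.9
```

View pics/m4.png

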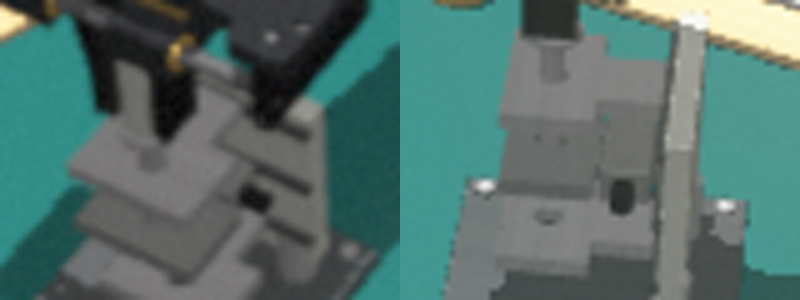

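The middle hole is filled by the pin. The lower hole is at side (324.6,228.2), about 11.5 mm towards +y. I'll carry both lugs over and probe.

apply_moves(hand=[0.015, 0.015, 0.015, 0.015, 0.015, 0.015, 0.015, 0.015, 0.015, 0.015], xyz=[[0, -0.002, 0], [0, -0.002, 0], [0, -0.002, 0], [0, -0.002, 0], [0, -0.002, 0], [0, -0.0015, 0], [0, 0, 0], [0, 0, 0], [0, 0, 0], [0, 0, 0]], rotation=[[0, 0, 0], [0, 0, 0], [0, 0, 0], [0, 0, 0], [0, 0, 0], [0, 0, 0], [0, 0, 0], [0, 0, 0], [0, 0, 0], [0, 0, 0]])

```text
time: 14.25
position: [0.5528, -0.1583, 0.2218]
eef_rot: [1.0, 0.031, -0.0, -0.0]
contact_force: [-1.6, -1.2, -0.5]
finger_gap: 0.222
grasp_force: 50.0
```

```bash
python3 st.py
```

```text
tip [ 0.5527 -0.1582  0.0561] F [-1.59 -1.2  -0.54] M [-0.456  0.461  0.042] z [-2.e-04  4.e-04 -1.e+00] t 14.25
```

apply_moves(hand=[0.015, 0.015, 0.015, 0.015, 0.015, 0.015, 0.015, 0.015, 0.015, 0.015], xyz=[[0, 0, 0.0025], [0, 0, 0.0025], [0, 0, 0.0025], [0, 0, 0.0025], [0, 0, 0], [0, 0, 0], [0, 0, 0], [0, 0, 0], [0, 0, 0], [0, 0, 0]], rotation=[[0, 0, 0], [0, 0, 0], [0, 0, 0], [0, 0, 0], [0, 0, 0], [0, 0, 0], [0, 0, 0], [0, 0, 0], [0, 0, 0], [0, 0, 0]])

```text
time: 15.5
position: [0.553, -0.1584, 0.212]
eef_rot: [1.0, 0.031, 0.0, 0.0]
contact_force: [-2.6, -1.3, 5.6]
finger_gap: 0.22
grasp_force: 50.0
```

```bash
python3 st.py
```

```text
tip [ 0.553  -0.1584  0.0463] F [-2.56 -1.31  5.61] M [-0.151  0.807 -0.034] z [ 3.e-04 -1.e-04 -1.e+00] t 15.5
```

About 7 N upward, so the tip is standing on the lower lug's rim, and Fx says the pin sits a bit too far +x. I'll lift off, ease x, and measure the lower hole's grey profile.

apply_moves(hand=[0.015, 0.015, 0.015, 0.015, 0.015, 0.015, 0.015, 0.015, 0.015, 0.015], xyz=[[0, 0, -0.0025], [0, 0, -0.0025], [0, 0, -0.0025], [-0.0007, 0, -0.0015], [0, 0, 0], [0, 0, 0], [0, 0, 0], [0, 0, 0], [0, 0, 0], [0, 0, 0]], rotation=[[0, 0, 0], [0, 0, 0], [0, 0, 0], [0, 0, 0], [0, 0, 0], [0, 0, 0], [0, 0, 0], [0, 0, 0], [0, 0, 0], [0, 0, 0]])

```text
time: 16.75
position: [0.5521, -0.1586, 0.2207]
eef_rot: [1.0, 0.031, -0.0, 0.0]
contact_force: [-0.3, 0.1, -1.5]
finger_gap: 0.216
grasp_force: 50.0
```

```bash
python3 st.py;python3 - <<'E'
from h import *
b=snapshot("side")[:,:,::-1];cd=get_calibration("side")
print(cv2.cvtColor(b,6)[218:246,316:336])
B=np.array([.9,.6])
for y in(-.164,-.152): print(y,proj(cd,np.array([.5527,y,.05]))+B)
print("lug front edge px if hole -.1585",proj(cd,np.array([.551,-.1285,.05]))+B)
cv2.imwrite("pics/m5.png",cv2.resize(b[195:250,290:363],(800,600),interpolation=cv2.INTER_CUBIC))
E
```

```text
tip [ 0.5521 -0.1586  0.055 ] F [-0.3  0.1 -1.5] M [ 0.036 -0.015  0.02 ] z [-1.e-04 -0.e+00 -1.e+00] t 16.75
[[107 107 107 107 107 107 107 108 107 108 108 109 108 108 107 107 106 107
  109 112]
 [106 108 108 107 108 108 109 108 108 107 107 108 109 108 108 106 107 106
   97 107]
 [107 106 107 108 107 108 107 109 108 106 107 108 108 109 108 107 108 107
  106 108]
 [106 107 108 107 108 107 108 108 107 108 108 108 108 110 108 106 107 104
   97 109]
 [107 107 106 107 106 107 106 107 108 108 107 108 107 107 107 106 106  99
   96 117]
 [104 105 106 106 107 107 107 106 107 107 106 106 107 107 107 107 106  94
   90  93]
 [100  99 101 102 102 103 106 107 106 106 105 107 107 106 107 107 105 103
   99  96]
 [ 92  91  91  91  92  90  92  92  94  94  95  95  99 100 104 102 105 114
   99  94]
 [ 95  93  93  92  94  92  90  91  89  90  90  92  93  92  92  92  97 115
   99  91]
 [119 110 111 104 103 103  92  91  93  92  93  93  93  95  94  94  97 126
  100  92]
 [128 128 129 131 128 124 103 105 107 103 105 106 114 114 113 105 115 128
  118  99]
 [128 127 128 130 130 131 121 104  83  89 123 126 130 1
[... 821 characters left out ...]
101  98 100 111 110 108 108 108 107 106  94  76
   75  75]
 [115  76  73  74  76  74  75  74  75  76  75  76  83  83  84  90  83  77
   76  76]
 [114  76  74  75  76  75  76  76  75  75  75  76  76  76  74  74  75  75
   74  73]
 [ 76  75  76  76  76  76  76  76  76  75  77  76  75  75  74  75  75  76
   76  76]
 [ 75  75  75  75  75  75  76  75  76  76  76  76  77  78  77  77  75  76
   75  76]
 [ 75  73  75  75  76  73  74  75  75  75  75  74  74  74  75  76  76  75
   75  75]
 [ 74  76  73  74  72  73  74  76  74  74  73  73  74  74  74  74  74  73
   74  74]]
-0.164 [324.61942144 226.98010388]
-0.152 [323.66830496 230.4654003 ]
lug front edge px if hole -.1585 [322.54999696 237.53303079]
```

View pics/m5.png

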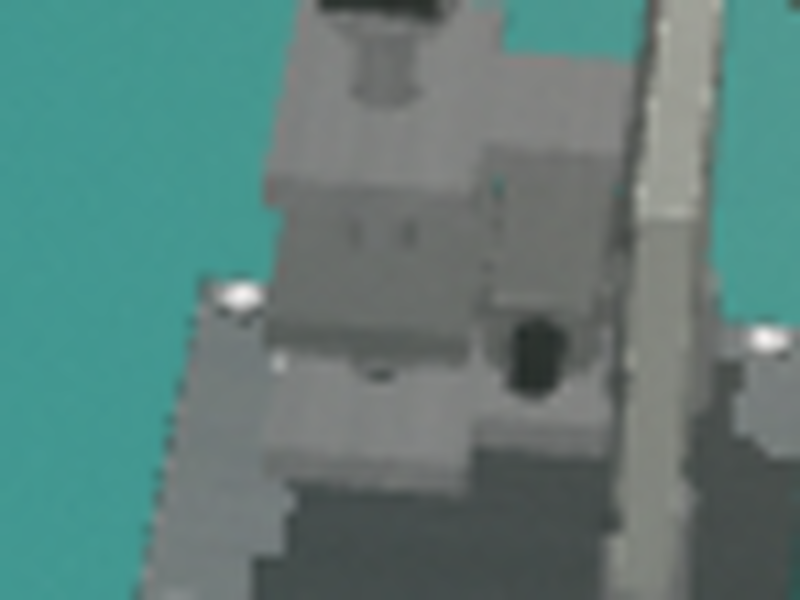

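In this crop the lower hole's front lip is at row 229.7, column 324, and the lug's front edge is at row 236.5. That puts the hole at y of about -0.161, 2.5 mm back, and x of about 0.552.

apply_moves(hand=[0.015, 0.015, 0.015, 0.015, 0.015, 0.015, 0.015, 0.015, 0.015, 0.015], xyz=[[0, 0.0015, 0], [0, 0.001, 0], [0, 0, 0], [0, 0, 0.0025], [0, 0, 0.0025], [0, 0, 0.0025], [0, 0, 0.0015], [0, 0, 0], [0, 0, 0], [0, 0, 0]], rotation=[[0, 0, 0], [0, 0, 0], [0, 0, 0], [0, 0, 0], [0, 0, 0], [0, 0, 0], [0, 0, 0], [0, 0, 0], [0, 0, 0], [0, 0, 0]])

```text
time: 18.05
position: [0.5522, -0.161, 0.2115]
eef_rot: [1.0, 0.031, -0.0, -0.0]
contact_force: [0.1, 3.3, -2.7]
finger_gap: 0.222
grasp_force: 50.0
```

```bash
python3 st.py
```

```text
tip [ 0.5522 -0.161   0.0458] F [ 0.1   3.26 -2.73] M [0.815 0.033 0.085] z [-2.e-04  2.e-04 -1.e+00] t 18.05
```

It's in the lower hole. Continuing down to about 2 mm short of seating.

apply_moves(hand=[0.015, 0.015, 0.015, 0.015, 0.015, 0.015, 0.015, 0.015, 0.015, 0.015], xyz=[[0, 0, 0.002], [0, 0, 0.002], [0, 0, 0.002], [0, 0, 0.002], [0, 0, 0.001], [0, 0, 0], [0, 0, 0], [0, 0, 0], [0, 0, 0], [0, 0, 0]], rotation=[[0, 0, 0], [0, 0, 0], [0, 0, 0], [0, 0, 0], [0, 0, 0], [0, 0, 0], [0, 0, 0], [0, 0, 0], [0, 0, 0], [0, 0, 0]])

```text
time: 19.3
position: [0.5522, -0.1612, 0.2026]
eef_rot: [1.0, 0.031, -0.0, 0.0]
contact_force: [0.5, 0.8, -1.8]
finger_gap: 0.221
grasp_force: 50.0
```

```bash
python3 st.py
```

```text
tip [ 0.5522 -0.1612  0.0369] F [ 0.54  0.77 -1.78] M [ 0.561 -0.026  0.099] z [-1.e-04 -2.e-04 -1.e+00] t 19.3
```

apply_moves(hand=[0.015, 0.015, 0.015, 0.015, 0.015, 0.015, 0.015, 0.015, 0.015, 0.015], xyz=[[0, 0, 0.001], [0, 0, 0.001], [0, 0, 0.0005], [0, 0, 0], [0, 0, 0], [0, 0, 0], [0, 0, 0], [0, 0, 0], [0, 0, 0], [0, 0, 0]], rotation=[[0, 0, 0], [0, 0, 0], [0, 0, 0], [0, 0, 0], [0, 0, 0], [0, 0, 0], [0, 0, 0], [0, 0, 0], [0, 0, 0], [0, 0, 0]])

```text
time: 20.55
position: [0.5523, -0.1611, 0.2002]
eef_rot: [1.0, 0.031, 0.0, 0.0]
contact_force: [-1.2, 1.6, 0.9]
finger_gap: 0.222
grasp_force: 50.0
```

```bash
python3 st.py
```

```text
tip [ 0.5523 -0.1611  0.0345] F [-1.17  1.65  0.92] M [ 0.472  0.193 -0.019] z [ 1.e-04 -1.e-04 -1.e+00] t 20.55
```

apply_moves(hand=[0.015, 0.015, 0.015, 0.015, 0.015, 0.015, 0.015, 0.015, 0.015, 0.015], xyz=[[0, 0, 0.0005], [0, 0, 0.0005], [0, 0, 0], [0, 0, 0], [0, 0, 0], [0, 0, 0], [0, 0, 0], [0, 0, 0], [0, 0, 0], [0, 0, 0]], rotation=[[0, 0, 0], [0, 0, 0], [0, 0, 0], [0, 0, 0], [0, 0, 0], [0, 0, 0], [0, 0, 0], [0, 0, 0], [0, 0, 0], [0, 0, 0]])

```text
time: 21.8
position: [0.5523, -0.1611, 0.1993]
eef_rot: [1.0, 0.031, 0.0, 0.0]
contact_force: [-0.1, 1.8, 3.4]
finger_gap: 0.219
grasp_force: 50.0
```

```bash
python3 st.py
```

```text
tip [ 0.5523 -0.1611  0.0336] F [-0.05  1.78  3.4 ] M [0.381 0.142 0.024] z [ 1.e-04 -1.e-04 -1.e+00] t 21.8
```

The collar is seated, about 5 N of contact with the bed sinking slightly. Release and retreat upward.

apply_moves(hand=[0.06, 0.06, 0.06, 0.06, 0.06, 0.06, 0.06, 0.06, 0.06, 0.06], xyz=[[0, 0, 0], [0, 0, 0], [0, 0, 0], [0, 0, 0], [0, 0, 0], [0, 0, 0], [0, 0, 0], [0, 0, 0], [0, 0, -0.01], [0, 0, -0.02]], rotation=[[0, 0, 0], [0, 0, 0], [0, 0, 0], [0, 0, 0], [0, 0, 0], [0, 0, 0], [0, 0, 0], [0, 0, 0], [0, 0, 0], [0, 0, 0]])

```text
time: 23.05
position: [0.552, -0.161, 0.2298]
eef_rot: [1.0, 0.031, -0.001, -0.0]
contact_force: [0.7, 0.2, -0.1]
finger_gap: 0.69
grasp_force: 0.0
```

apply_moves(hand=[0.06, 0.06, 0.06, 0.06, 0.06, 0.06, 0.06, 0.06, 0.06, 0.06], xyz=[[0, 0, -0.03], [0, 0, -0.03], [0, 0, -0.03], [0, 0, -0.03], [-0.04, 0, 0], [-0.04, 0, 0], [-0.03, 0, 0], [0, 0, 0], [0, 0, 0], [0, 0, 0]], rotation=[[0, 0, 0], [0, 0, 0], [0, 0, 0], [0, 0, 0], [0, 0, 0], [0, 0, 0], [0, 0, 0], [0, 0, 0], [0, 0, 0], [0, 0, 0]])

```text
time: 24.3
position: [0.4434, -0.1674, 0.3496]
eef_rot: [0.999, 0.032, 0.0, -0.0]
contact_force: [-0.2, -0.3, -0.1]
finger_gap: 0.693
grasp_force: 0.0
```

```bash
python3 st.py;python3 - <<'E'
from h import *
b=snapshot("side")[:,:,::-1];a=snapshot("scene")[:,:,::-1]
def crop(im,x,y,w=80,h=120): return cv2.resize(im[y:y+h,x:x+w],(400,600),interpolation=cv2.INTER_CUBIC)
cv2.imwrite("pics/m6.png",np.hstack([crop(a,250,140),crop(b,290,150)]))
E
```

```text
tip [ 0.4436 -0.1674  0.1839] F [-0.21 -0.3  -0.09] M [ 0.016  0.041 -0.009] z [ 9.e-04  3.e-04 -1.e+00] t 24.3
```

View pics/m6.png

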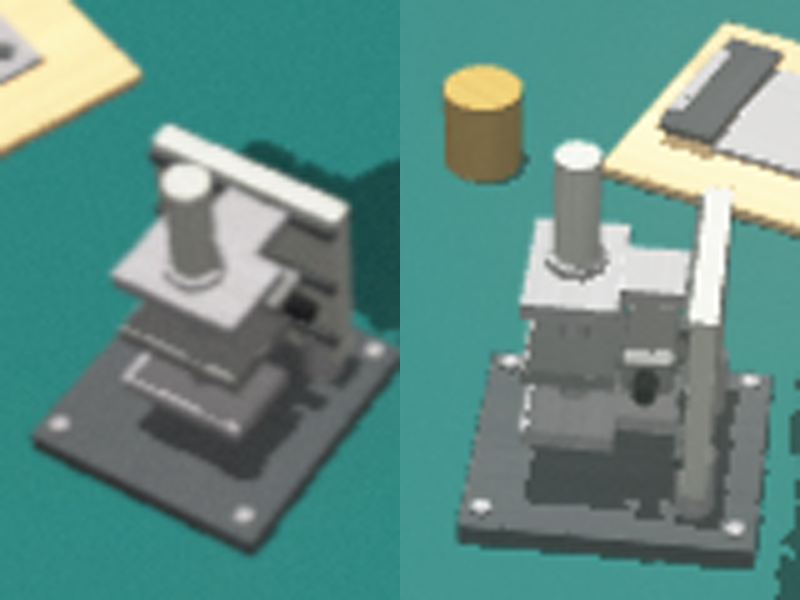

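The collar is flat on the upper lug: head top at (187,182) in the scene crop and (578,155) in the side crop, upright, with the lugs in line and the gripper clear. Handing in.

```bash
python3 -c "from cell import *;print(close_job())"
```

```text
the job is handed in; nothing more can be done
None
```

The long pin is through all three lugs with its collar flat on the upper lug, and it has been let go; the highest push I read on the cradle was about 7 N, and the job was handed in at about 24 s.

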